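# Fetch the masking tape from behind the tote

### The job

The red tote stands across the open end of the low grey rack and shuts in the roll of masking tape. Slide the tote fully aside along the bench, clear of the opening, without lifting it, draw the tape roll out through the open end to the middle of the black mat and leave it lying flat, then slide the tote back centred and square across the open end, close to the rack as before. Leave the mug and the two small violet fittings where they are.

Things in the scene. Friction and masses are not known exactly. Their poses are not given: they have to be found in the camera images.
- rack: Grey steel rack fixed to the bench, 34 mm high: a lane 102 mm wide along its y. Origin at bench level on the lane's middle line; open end at y = +52 mm, end plate at y = -60 mm. Walls to x = +-55 mm, 3 mm high flanges to +-68 mm. Two roof strips (30 to 34 mm up, full length) stop the roll being lifted out; the slot between them, x = -30 to +30 mm, lets closed fingers down to the roll.
- tote_mid (a point): Centre (25 mm up) of the open, empty red plastic tote: 96 mm along x, 110 mm along y, 50 mm high, walls and floor 4 mm, 0.3 to 0.6 kg. Slides when a wall is pushed from outside or inside. Starts nearly square to the rack, 115 mm out along the rack's y (8 mm gap). Clear bench on the rack's -x side (towards the robot); it is out of the roll's way when 100 to 115 mm aside.
- tape_mid (a point): Centre (12 mm up) of the cream masking-tape roll lying flat, hole upwards: 93 mm outside, clear hole through the middle 42 mm across, 24 mm high, about 70 g. Starts in the lane, its centre within 10 mm of the rack's origin, so its hole lies under the slot. Closed fingertips let down into the hole can tow it along; it trails until the hole's edge meets them.
- mat_mid (a point): Centre, at bench level, of the black rubber mat with a thin yellow frame line, 150 x 150 mm and 1 mm thin, fixed; things slide onto it freely. It lies in line with the lane to about 10 mm, beyond the tote, 262 to 278 mm out along the rack's y.
- mug_mid (a point): Centre of the white spotted mug, 82 x 114 mm, 91 mm high; a bystander.
- fitting_0_mid (a point): Centre of a small violet wax pipe fitting, 48 x 60 mm, 23 mm high; a bystander.
- fitting_1_mid (a point): Centre of another small violet wax pipe fitting, 56 x 56 mm, 21 mm high; a bystander.

How it is judged (in metres and radians):
On the way, in this order (a step that is already met when the one before it is completed fails the run):
1. the tote stands aside, clear of the opening, with the tape roll still in the rack ((x of tote_mid in the frame of rack below -0.09 m or x of tote_mid in the frame of rack above 0.09 m) and y of tape_mid in the frame of rack below 0.03 m), for 0.2 s.
2. the tape roll has been drawn out and lies on the middle of the mat (horizontal distance between tape_mid and mat_mid below 0.03 m and height (world z) of tape_mid below 0.02 m and angle between tape_mid's own z axis and vertical below 0.12 rad), for 0.2 s.
At the end, for the whole second after the job is handed in: The tape roll lies flat and still with its centre within 30 mm of the mat's centre; the tote stands still on the bench across the rack's opening, its centre within 20 mm of the lane's middle line and 100 to 140 mm out from the rack's origin, square to it within 0.2 rad (all of step 2 and x of tote_mid in the frame of rack between -0.02 and 0.02 m and y of tote_mid in the frame of rack between 0.1 and 0.14 m and angle between the x axis of tote_mid and the x axis of rack, either way round below 0.2 rad and angle between tote_mid's own z axis and vertical below 0.08 rad and linear speed of each of tape, tote below 0.02 m/s); the robot touches nothing.
It fails at once if the tote is lifted more than 20 mm or tipped over (height (world z) of tote_mid above 0.045 m or angle between tote_mid's own z axis and vertical above 0.4 rad).
It fails at once if the mug is moved more than 30 mm (distance of mug_mid from where it was at the start of the episode above 0.03 m).
It fails at once if the small fitting is moved more than 30 mm (distance of fitting_0_mid from where it was at the start of the episode above 0.03 m).
It fails at once if the small fitting is moved more than 30 mm (distance of fitting_1_mid from where it was at the start of the episode above 0.03 m).
It also fails if it takes over 59 s, if anything falls off the work surface, if the arm or the gripper's body presses on something with over 40 N, if the wrist force passes 120 N, or if a joint passes its speed limit or range.

### The arm

A 6-joint arm with a two-finger parallel gripper is mounted at the origin on the work surface; the furniture and walls round the work are solid. World frame = base frame: x ahead of the robot, y to its left, z up, the work surface at z = 0. Lengths are in m, angles in degrees, forces in N, time in s.
With the tool pointing down it reaches from about 0.3 to 0.75 m from the base axis. Payload 8.5 kg.
Tool frame: the origin (TCP) lies midway between the tips of the shut fingers; the grasp point (between the pads) lies 19 mm behind it (env.grip_depth is the distance from the TCP to the grasp point, in m); x points along the fingers, y is the direction in which the jaws open and shut, and the axes are right-handed (so a half turn about x gives the same grasp; the last joint's range is limited). The gripper opens to 85 mm and grips with 20 to 120 N. Pads are 22 mm wide; open, the fingers measure 114 mm over their backs; the gripper's body (76 mm by 85 mm) begins 54 mm behind the grasp point. The pads swing forward as they close: fully open they stand 13 mm farther back than shut.
Start: joints at [57.852, 21.807, 74.336, -0, 83.858, -12.336], TCP at [0.186, 0.517, 0.231] pointing down, gripper open.
Joint ranges: [-178.18, 178.18], [-50.72, 133.34], [12.68, 142.11], [-81.47, 261.47], [9.98, 163.14], [-165.26, 165.26]. Speed limits (degrees/s): [136.94, 136.94, 180, 180, 180, 180].

### API

Orientations are given as a 3x3 rotation matrix whose columns are the frame's x, y, z axes.
In Python, from rig import env gives the robot as it stands.
- The arm moves only by the tool play_rows, never from a script. Its arguments are lists of equal length, an entry for each row: "travel": the shift along the world's x, y, z in cm, a list of three; "rotation": the turn, a rotation vector about the world's x, y, z in rad, a list of three; "claw": the finger opening in cm, from 0 to 8.54. A call has 1 to 12 rows; each row shifts and turns the pose as measured when the row begins; what a row does not reach is not made up. A row lasts 1/12 s, in which the tool goes at most 41.7 mm and 7.16 degrees, less where a joint would pass 70% of its speed; a pose out of reach is approached as far as the arm can. A call is refused whole if a number of a shift passes 4.17 or a number of a turn 0.125, either way. A call with a gripper value outside its range is refused whole. The fingers move at their own pace and stop on an object; "squeeze" is the grip in N (left out, the last holds). Time passes only in rows, so rows that do not move let the fingers close. It gives the time, the measured TCP pose, the force and the opening at its end, in the units of the state.
- env.observe(): the state, without advancing time (a new reading comes with each control period).
- env.get_image(name): name is "scene" or "top" or "wrist"; returns the picture (420x560x3 uint8, red, green, blue); there is no depth.
- env.camera_info(name): a dict with "vertical_fov" (degrees; the focal length in pixels is half the picture's height over the tangent of half this angle, whatever the lens; pixels are square), "cx", "cy" (the principal point, pixels), "eye" and "rotation" of the camera in the world. Camera axes: x right, y down, z forward; pixel columns grow to the right and rows downward; lengths in m; the calibration is good to about 2 mm. A picture is of the moment at which its call begins: read the wrist's pose just before it. camera_info takes no time and is no camera call; for the wrist camera it gives the pose at the moment of the call.
- env.close_job(): hands the job in, once; it reports no verdict.
The state is a dict: "time_s": time; "q": joint angles; "qvel": joint speeds; "joint_efforts": joint torques, N m; "position": TCP position; "tool_rot": TCP orientation; "ft_force": force on the tool from outside, world axes, zero at the start; "wrist_torque": the same for the moment, N m; "grip_width": finger opening in m.
Only numpy, scipy, OpenCV 4.12 (cv2) and the standard library are available. Lean on these libraries where they do the work, as an engineer would, in place of code of your own. Each camera call takes 0.05 s, during which the arm holds its last target.

## Working session

There is one attempt and no reset: what is moved stays moved. The work goes in short steps, Python scripts to look and compute and a tool call to move; the robot and the scene stay as the last step left them, time stands still between calls to the robot, and variables do not carry over. Pictures are saved under pics/ and viewed, and the job is handed in when it is done.

Besides the shell and the picture viewer there is one more tool, called after ">>>" as name(argument=value, ...), one argument or row to a line, values as JSON. play_rows: Moves the arm, as the interface text tells. Its arguments: {"type":"object","properties":{"travel":{"type":"array","items":{"type":"array","items":{"type":"number"}}},"rotation":{"type":"array","items":{"type":"array","items":{"type":"number"}}},"claw":{"type":"array","items":{"type":"number"}},"squeeze":{"type":"number"}},"required":["travel","rotation","claw"]}

```bash
ls; mkdir -p pics; python3 - <<'E'
from rig import env
import cv2,numpy as np
s=env.observe();print({k:np.round(v,3).tolist() for k,v in s.items()}, env.grip_depth)
for n in ["scene","top","wrist"]:
    c=env.camera_info(n);print(n,{k:np.round(v,4).tolist() for k,v in c.items()})
for n in ["scene","top"]:
    cv2.imwrite(f"pics/{n}0.png",env.get_image(n)[:,:,::-1])
E
```

```text
pics
{'time_s': 0.0, 'q': [57.85, 21.841, 74.387, 0.001, 83.859, -12.336], 'qvel': [-0.084, -0.131, -0.071, 0.06, 0.015, -0.053], 'joint_efforts': [-0.001, -44.847, -23.127, -0.0, 0.005, -0.0], 'position': [0.186, 0.517, 0.231], 'tool_rot': [[-0.001, 0.339, 0.941], [-0.001, 0.941, -0.339], [-1.0, -0.001, -0.0]], 'ft_force': [0.273, 0.66, 0.716], 'wrist_torque': [0.012, 0.012, -0.006], 'grip_width': 0.086} 0.0187
scene {'vertical_fov': 44.8627, 'cx': 276.9258, 'cy': 208.8829, 'eye': [0.7851, 0.481, 0.9095], 'rotation': [[-0.8324, 0.4547, -0.3169], [0.554, 0.6669, -0.4983], [-0.0152, -0.5903, -0.807]]}
top {'vertical_fov': 45.4512, 'cx': 284.4796, 'cy': 209.9773, 'eye': [0.247, -0.0084, 1.2702], 'rotation': [[0.0015, -0.9875, 0.1577], [-1.0, -0.0025, -0.0059], [0.0062, -0.1576, -0.9875]]}
wrist {'vertical_fov': 68.2704, 'cx': 280.6325, 'cy': 207.5643, 'eye': [0.1193, 0.5413, 0.3736], 'rotation': [[0.3394, 0.9034, 0.2621], [0.9406, -0.3252, -0.0972], [-0.0026, 0.2795, -0.9601]]}
```

View pics/scene0.png

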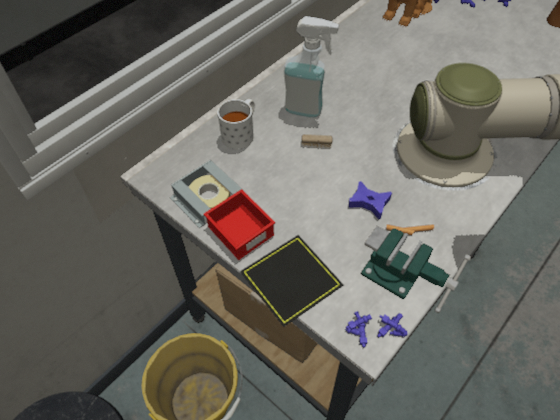

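View pics/top0.png

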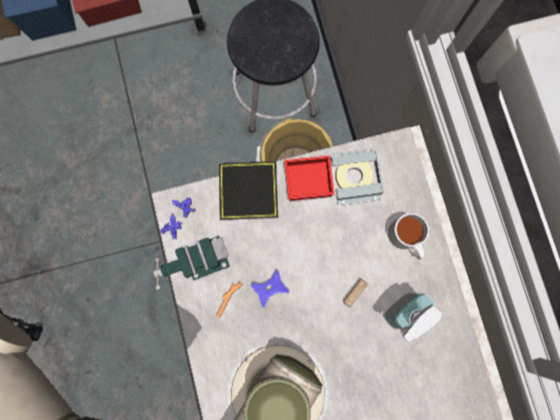

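The top view shows the mat at about (248,190), the tote at (308,178), the rack and tape at (356,176), the mug at (410,230) and the fittings at (180,215). I'll measure them next.

```bash
cat > h.py <<'E'
import numpy as np,cv2
from rig import env
def ray(c,uv,z):
    uv=np.atleast_2d(np.asarray(uv,float)); f=210/np.tan(np.radians(c["vertical_fov"]/2))
    d=np.c_[(uv[:,0]-c["cx"])/f,(uv[:,1]-c["cy"])/f,np.ones(len(uv))]@np.asarray(c["rotation"]).T
    e=np.asarray(c["eye"]); t=(z-e[2])/d[:,2]; return (e+t[:,None]*d)
def proj(c,P):
    f=210/np.tan(np.radians(c["vertical_fov"]/2))
    p=(np.atleast_2d(P)-np.asarray(c["eye"]))@np.asarray(c["rotation"])
    return np.c_[c["cx"]+f*p[:,0]/p[:,2],c["cy"]+f*p[:,1]/p[:,2]]
def masks(im):
    h=cv2.cvtColor(im,cv2.COLOR_RGB2HSV);H,S,V=cv2.split(h)
    return dict(red=((((H<6)|(H>174))&(S>170)&(V>60))*255).astype(np.uint8),
      cream=(((H>18)&(H<34)&(S>40)&(S<150)&(V>150))*255).astype(np.uint8),
      yellow=(((H>22)&(H<34)&(S>150)&(V>100))*255).astype(np.uint8),
      violet=(((H>112)&(H<140)&(S>110))*255).astype(np.uint8))
def comps(m,amin=30):
    cs,_=cv2.findContours(m,cv2.RETR_EXTERNAL,cv2.CHAIN_APPROX_NONE)
    return sorted([c for c in cs if cv2.contourArea(c)>=amin],key=cv2.contourArea,reverse=True)
E
python3 - <<'E'
from h import *
for n in ["top","scene"]:
    im=env.get_image(n);c=env.camera_info(n);M=masks(im)
    for k,z in [("red",.05),("cream",.024),("yellow",.001),("violet",.012)]:
        for q in comps(M[k])[:4]:
            W=ray(c,q[:,0,:],z)[:,:2]; r=cv2.minAreaRect((W*1000).astype(np.float32))
            m=cv2.moments(q); print(n,k,cv2.contourArea(q),np.round([m['m10']/m['m00'],m['m01']/m['m00']]),"rect mm",np.round(r[0],1),np.round(r[1],1),round(r[2],1))
    x0,y0,w,h=(210,120,240,160) if n=="top" else (160,90,240,240)
    cv2.imwrite(f"pics/{n}_z.png",cv2.resize(im[y0:y0+h,x0:x0+w,::-1],None,fx=2.4 if n!="top" else 3.3,fy=2.4 if n!="top" else 3.3,interpolation=cv2.INTER_CUBIC))
E
```

```text
top red 1635.5 [309. 178.] rect mm [523.1 -76.4] [ 98.9 111.5] 6.1
top cream 734.0 [354. 174.] rect mm [ 538.8 -192.9] [59.9 92.6] 8.4
top cream 571.0 [277. 410.] rect mm [-28.7   1.1] [49.6 75.7] 0.0
top cream 279.5 [292. 132.] rect mm [639.7 -37.4] [ 96.9 184.9] 12.8
top cream 46.0 [305. 405.] rect mm [-13.1 -61.6] [84.6 15.6] 22.3
top violet 432.0 [269. 288.] rect mm [251.2  20.4] [60.3 72. ] 28.4
top violet 124.0 [172. 227.] rect mm [402.8 266.7] [39.6 49.1] 55.5
top violet 112.0 [184. 206.] rect mm [461.7 238.7] [51.2 35.9] 41.0
scene red 2685.0 [240. 224.] rect mm [530.1 -64.4] [109.7 136. ] 5.7
scene cream 726.5 [209. 190.] rect mm [ 533.4 -196. ] [56.9 88.3] 7.6
scene cream 395.5 [191. 376.] rect mm [762.  146.6] [148.3 163.1] 56.1
scene violet 656.5 [369. 200.] rect mm [250.3  20. ] [75.1 76.2] 29.4
scene violet 302.5 [359. 328.] rect mm [461.4 239.9] [63.4 39.8] 41.6
scene violet 279.5 [392. 326.] rect mm [406.1 269.5] [41.9 53.1] 58.4
scene violet 34.0 [468.   2.] rect mm [-486.1 -396. ] [32.5 37.5] 54.9
```

View pics/top_z.png

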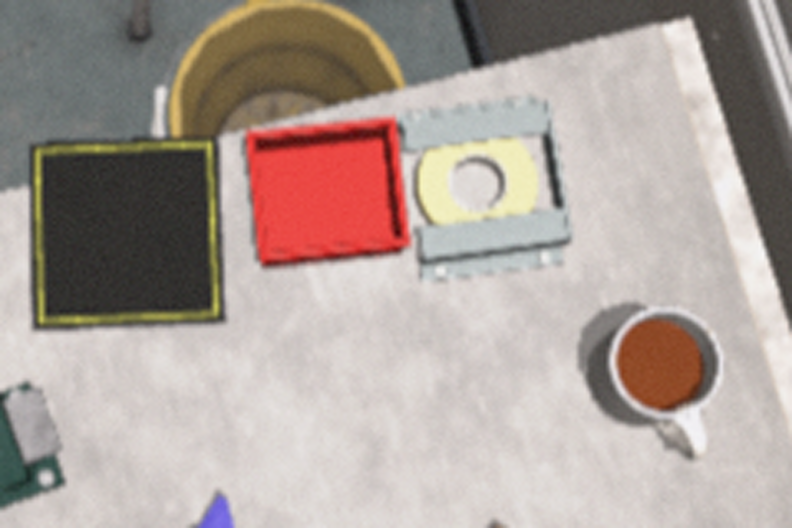

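View pics/scene_z.png

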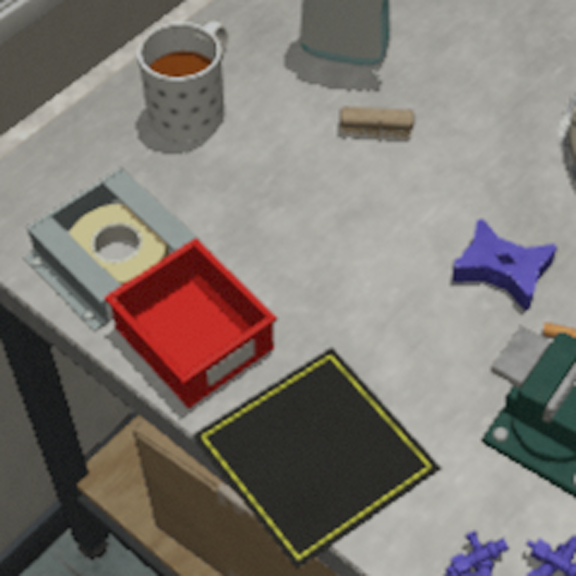

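```bash
python3 - <<'E'
from h import *
c=env.camera_info("top")
Z=lambda l:[(u/3.3-.5+.15+210,v/3.3-.35+120) for u,v in l]
print("mat",ray(c,Z([(33,146),(215,138),(222,318),(36,326)]),.001).round(4)[:,:2], )
print("inner edges", ray(c,Z([(408,150),(548,133),(418,229),(567,208)]),.034).round(4)[:,:2])
c=env.camera_info("scene")
Z=lambda l:[(u/2.4-.3+160,v/2.4-.3+90) for u,v in l]
m=ray(c,Z([(203,437),(333,352),(436,467),(300,560)]),.001)[:,:2];print("mat scene",m.round(4),m.mean(0))
E
```

```text
mat [[0.5705 0.1528]
 [0.5774 0.0095]
 [0.4339 0.0034]
 [0.4273 0.1473]]
inner edges [[ 0.5598 -0.1393]
 [ 0.5736 -0.2473]
 [ 0.498  -0.146 ]
 [ 0.5147 -0.2602]]
mat scene [[0.5709 0.0145]
 [0.4307 0.0062]
 [0.4254 0.1474]
 [0.5651 0.1522]] [0.49804854 0.08006563]
```

>>> play_rows(
  travel=[
    [2,-4,0],
    [2,-4,0],
    [2,-4,0],
    [2,-4,0],
    [2,-4,0],
    [2,-4,0],
    [2,-4,0],
    [2,-4,0],
    [2,-4,0],
    [2,-4,0],
    [2,-4,0],
    [2,-4,0],
  ],
  rotation=[
    [0,0,0.1],
    [0,0,0.1],
    [0,0,0.1],
    [0,0,0.1],
    [0,0,0.055],
    [0,0,0],
    [0,0,0],
    [0,0,0],
    [0,0,0],
    [0,0,0],
    [0,0,0],
    [0,0,0],
  ],
  claw=[5.5,5.5,5.5,5.5,5.5,5.5,5.5,5.5,5.5,5.5,5.5,5.5],
)

```text
time_s: 1.2
position: [0.4036, 0.0696, 0.2296]
tool_rot: [[0.0, -0.133, 0.991], [-0.001, 0.991, 0.133], [-1.0, -0.001, 0.0]]
ft_force: [0.3, 0.7, 0.9]
grip_width: 0.0549
```

The mat centre is about (0.500, 0.079) and the rack is turned about 7.5°. I'll move above the rack and tote for a close wrist look.

>>> play_rows(
  travel=[
    [2.5,-4,1],
    [2.5,-4,1],
    [2.5,-4,0.5],
    [1.5,-4,0],
    [0,-4,0],
    [0,0,0],
  ],
  rotation=[
    [0,0,0],
    [0,0,0],
    [0,0,0],
    [0,0,0],
    [0,0,0],
    [0,0,0],
  ],
  claw=[5.5,5.5,5.5,5.5,5.5,5.5],
)

```text
time_s: 1.7
position: [0.4841, -0.123, 0.2506]
tool_rot: [[-0.0, -0.126, 0.992], [-0.002, 0.992, 0.126], [-1.0, -0.002, -0.0]]
ft_force: [-0.7, 0.2, 1.1]
grip_width: 0.0547
```

```bash
python3 - <<'E'
from h import *
s=env.observe();c=env.camera_info("wrist");im=env.get_image("wrist")
print(s["position"],s["tool_rot"]);np.savez("w1.npz",im=im,**{k:np.asarray(v) for k,v in c.items()})
cv2.imwrite("pics/w1.png",im[:,:,::-1])
M=masks(im)
for k,z in [("red",.05),("cream",.024)]:
    for q in comps(M[k],200)[:2]:
        W=ray(c,q[:,0,:],z)[:,:2]*1000; r=cv2.minAreaRect(W.astype(np.float32))
        print(k,cv2.contourArea(q),np.round(r[0],1),np.round(r[1],1),round(r[2],1))
E
```

```text
[ 0.48405075 -0.12304127  0.25059049] [[-1.67121552e-05 -1.25767189e-01  9.92059783e-01]
 [-2.06754701e-03  9.92057667e-01  1.25766886e-01]
 [-9.99997862e-01 -2.04902840e-03 -2.76608997e-04]]
red 7733.0 [521.8 -77. ] [105.9 113.3] 6.5
cream 3096.0 [ 538.  -194.5] [61.5 92.1] 7.3
```

View pics/w1.png

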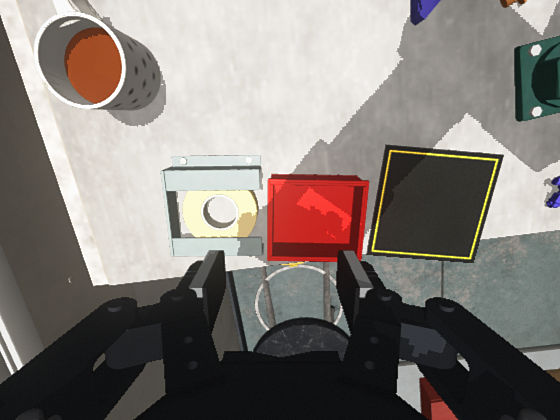

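The wrist view shows the rack around (215,205), the tape hole at (222,210), the tote at (318,218) and the mat at (437,203). I'll refine the rack and hole positions.

```bash
python3 - <<'E'
from h import *
d=np.load("w1.npz");im=d["im"];c={k:d[k] for k in d if k!="im"}
m=masks(im)["cream"]
cs,h=cv2.findContours(m,cv2.RETR_CCOMP,cv2.CHAIN_APPROX_NONE)
for q,hh in zip(cs,h[0]):
    if cv2.contourArea(q)>150 and q[:,0,1].mean()<260:
        W=(ray(c,q[:,0,:],.024)[:,:2]*1000).astype(np.float32)
        e=cv2.fitEllipse(W) ; print("hole" if hh[3]>=0 else "outer",cv2.contourArea(q),q[:,0].mean(0),e)
print(ray(c,[(165,190),(262,190),(172,238),(263,238),(262,167),(164,170)],.034).round(4))
cv2.imwrite("pics/w1z.png",cv2.resize(im[140:275,150:280,::-1],None,fx=4.4,fy=4.4,interpolation=cv2.INTER_CUBIC))
E
```

```text
outer 3096.0 [218.75714286 212.98095238] ((537.259765625, -194.0457763671875), (67.0715560913086, 99.64309692382812), 8.763236045837402)
hole 1164.5 [219.30973451 211.85840708] ((535.7354125976562, -194.71713256835938), (48.961151123046875, 49.4983024597168), 120.00943756103516)
[[ 0.5128 -0.2592  0.034 ]
 [ 0.4983 -0.1446  0.034 ]
 [ 0.5733 -0.2492  0.034 ]
 [ 0.559  -0.1367  0.034 ]
 [ 0.471  -0.1476  0.034 ]
 [ 0.4889 -0.2609  0.034 ]]
```

View pics/w1z.png

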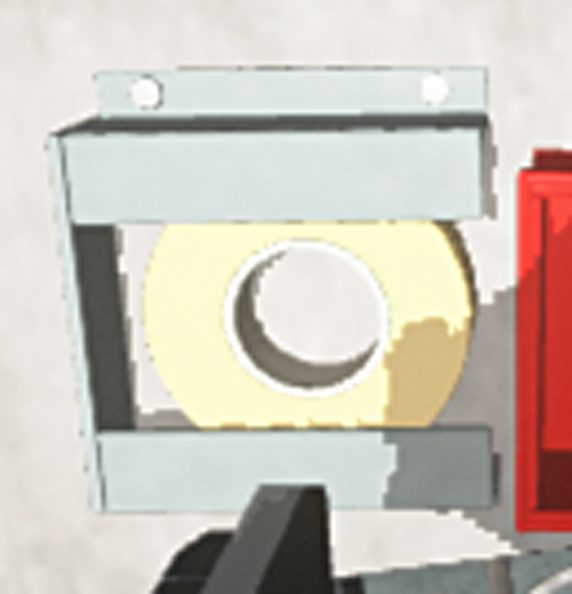

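Rack origin is about (0.535, -0.193) with a yaw of 7.2°, the same as the tool. The hole is at (0.536, -0.195) and the tote at (0.522, -0.077). Next I'll go down into the tote.

>>> play_rows(
  travel=[
    [1.9,2.3,0],
    [1.9,2.3,-1],
    [0,0,-4],
    [0,0,-4],
    [0,0,-4],
    [0,0,-4],
    [0,0,0],
  ],
  rotation=[
    [0,0,0],
    [0,0,0],
    [0,0,0],
    [0,0,0],
    [0,0,0],
    [0,0,0],
    [0,0,0],
  ],
  claw=[5.5,5.5,5.5,5.5,5.5,5.5,5.5],
)

```text
time_s: 2.33
position: [0.5221, -0.0667, 0.0777]
tool_rot: [[0.008, -0.128, 0.992], [-0.002, 0.992, 0.128], [-1.0, -0.003, 0.007]]
ft_force: [-1.4, 1.1, -0.7]
grip_width: 0.0551
```

>>> play_rows(
  travel=[
    [-0.1,-1.0,0],
    [0,0,-3],
    [0,0,-2.5],
    [0,0,-0.7],
    [0,0,0],
  ],
  rotation=[
    [0,0,0],
    [0,0,0],
    [0,0,0],
    [0,0,0],
    [0,0,0],
  ],
  claw=[5.5,5.5,5.5,5.5,5.5],
)

```text
time_s: 2.75
position: [0.5254, -0.078, 0.0232]
tool_rot: [[0.019, -0.131, 0.991], [-0.006, 0.991, 0.131], [-1.0, -0.008, 0.018]]
ft_force: [-0.2, 1.0, 0.1]
grip_width: 0.0548
```

>>> play_rows(
  travel=[
    [0,0,-0.7],
    [0,0,0],
    [-1.2,-0.15,0],
    [-1.2,-0.15,0],
    [-1,-0.13,0],
    [-1,-0.13,0],
    [-1,-0.13,0],
    [-1,-0.13,0],
    [-1,-0.13,0],
    [-1,-0.13,0],
    [-1,-0.13,0],
    [-1,-0.13,0],
  ],
  rotation=[
    [0.006,0.018,-0.005],
    [0,0,0],
    [0,0,0],
    [0,0,0],
    [0,0,0],
    [0,0,0],
    [0,0,0],
    [0,0,0],
    [0,0,0],
    [0,0,0],
    [0,0,0],
    [0,0,0],
  ],
  claw=[5.5,5.5,5.5,5.5,5.5,5.5,5.5,5.5,5.5,5.5,5.5,5.5],
)

```text
time_s: 3.75
position: [0.4302, -0.097, 0.0333]
tool_rot: [[0.033, -0.127, 0.991], [-0.013, 0.992, 0.127], [-0.999, -0.017, 0.031]]
ft_force: [2.4, -0.9, -1.0]
grip_width: 0.0544
```

```bash
cat > look.py <<'E'
import sys
from h import *
tag=sys.argv[1]
O=np.array([.535,-.193]);u=np.array([-.1253,.992]);v=np.array([.992,.1253])
im=env.get_image("top");c=env.camera_info("top");M=masks(im)
cv2.imwrite(f"pics/{tag}.png",cv2.resize(im[110:330,160:460,::-1],None,fx=2.6,fy=2.6))
for k,z in [("red",.05),("cream",.024),("violet",.012)]:
    for q in comps(M[k],60)[:3]:
        W=(ray(c,q[:,0,:],z)[:,:2]*1000).astype(np.float32); r=cv2.minAreaRect(W);p=np.array(r[0])/1000-O
        if r[0][0]>300: print(k,cv2.contourArea(q),np.round(r[0],1),np.round(r[1],1),round(r[2],1),"rack xy mm",np.round([p@v*1e3,p@u*1e3],1))
s=env.observe();print(s["time_s"],s["position"].round(4),s["tool_rot"][0].round(3) if hasattr(s["tool_rot"],'round') else s["tool_rot"],s["ft_force"])
E
python3 look.py t1
```

```text
cream 731.0 [ 538.8 -193. ] [63.5 92.2] 12.9 rack xy mm [ 3.8 -0.5]
cream 271.5 [639.9 -37.3] [ 96.7 184.9] 13.0 rack xy mm [123.5 141.3]
3.8 [ 0.4284 -0.0967  0.0332] [ 0.031 -0.127  0.991] [-0.17102241  1.22416678  0.67660245]
```

View pics/t1.png

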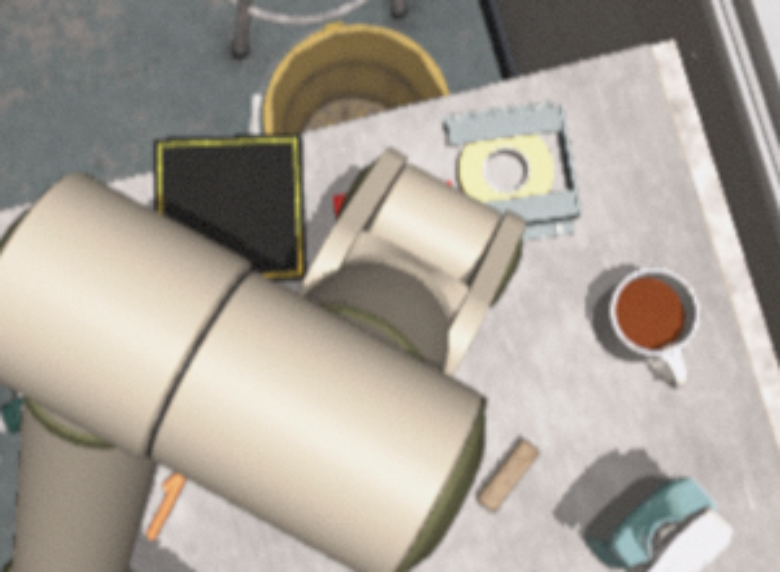

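The tote is following and is about 60 mm aside by the contact geometry, though the arm hides most of it. The tool has drifted up and tilted, so I'll correct that and carry on.

>>> play_rows(
  travel=[
    [0,0,-0.8],
    [0,0,-0.8],
    [-0.8,-0.1,-0.2],
    [-0.8,-0.1,-0.15],
    [-0.8,-0.1,-0.15],
    [-0.8,-0.1,-0.15],
    [-0.7,-0.1,-0.1],
    [-0.5,-0.05,-0.1],
    [0,0,0],
    [0,0,0],
  ],
  rotation=[
    [0.007,0.016,0],
    [0.007,0.016,0],
    [0,0,0],
    [0,0.002,0],
    [0,0.002,0],
    [0,0.002,0],
    [0,0,0],
    [0,0,0],
    [0,0,0],
    [0,0,0],
  ],
  claw=[5.5,5.5,5.5,5.5,5.5,5.5,5.5,5.5,5.5,5.5],
)

```text
time_s: 4.63
position: [0.3843, -0.1046, 0.0084]
tool_rot: [[-0.003, -0.126, 0.992], [-0.001, 0.992, 0.126], [-1.0, -0.0, -0.003]]
ft_force: [3.2, -0.3, 1.5]
grip_width: 0.0548
```

```bash
python3 - <<'E'
from h import *
s=env.observe();print(s["position"],s["time_s"])
c=env.camera_info("scene");im=env.get_image("scene");cv2.imwrite("pics/s1.png",im[:,:,::-1])
E
```

```text
[ 0.38429497 -0.10455327  0.00842913] 4.6333
```

View pics/s1.png

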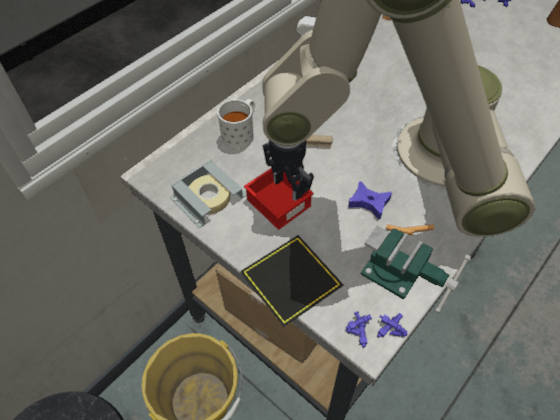

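The tote is now about 105 mm aside in the scene view, with the opening clear. I'll back off, lift and look from above the rack.

>>> play_rows(
  travel=[
    [0.5,0.05,0],
    [0,0,3],
    [0,0,4],
    [0,0,4],
    [1.5,-1,3],
    [3,-1.8,1],
    [3,-1.8,0],
    [3,-1.7,0],
    [0,0,0],
    [0,0,0],
  ],
  rotation=[
    [0,0,0],
    [0,0,0],
    [0,0,0],
    [0,0,0],
    [0,0,0],
    [0,0,0],
    [0,0,0],
    [0,0,0],
    [0,0,0],
    [0,0,0],
  ],
  claw=[5.5,5.5,5.5,0,0,0,0,0,0,0],
)

```text
time_s: 5.52
position: [0.4959, -0.165, 0.1668]
tool_rot: [[-0.016, -0.129, 0.991], [0.004, 0.992, 0.129], [-1.0, 0.006, -0.015]]
ft_force: [-0.4, 0.3, -0.4]
grip_width: -0.0001
```

```bash
cat > wl.py <<'E'
import sys
from h import *
O=np.array([.535,-.193]);u=np.array([-.1253,.992]);v=np.array([.992,.1253])
s=env.observe();c=env.camera_info("wrist");im=env.get_image("wrist")
print(s["time_s"],s["position"].round(4),s["tool_rot"].round(3).tolist(),s["grip_width"])
cv2.imwrite(f"pics/{sys.argv[1]}.png",im[:,:,::-1]);M=masks(im)
for q in comps(M["red"],200)[:1]:
    W=ray(c,q[:,0,:],.05)[:,:2]*1000; r=cv2.minAreaRect(W.astype(np.float32));p=np.array(r[0])/1000-O
    print("red",cv2.contourArea(q),np.round(r[0],1),np.round(r[1],1),round(r[2],1),"rack",np.round([p@v*1e3,p@u*1e3],1))
cs,h=cv2.findContours(M["cream"],cv2.RETR_CCOMP,cv2.CHAIN_APPROX_NONE)
for q,hh in zip(cs,h[0]):
    if cv2.contourArea(q)>200:
        W=(ray(c,q[:,0,:],.024)[:,:2]*1000).astype(np.float32)
        print("hole" if hh[3]>=0 else "outer",cv2.contourArea(q),q[:,0].mean(0).round(),np.round(cv2.fitEllipse(W)[0],1),np.round(cv2.fitEllipse(W)[1],1),"mincirc",np.round(cv2.minEnclosingCircle(W)[0],1),round(cv2.minEnclosingCircle(W)[1],1))
E
python3 wl.py w2; python3 look.py t2
```

```text
5.5167 [ 0.4959 -0.165   0.1668] [[-0.016, -0.129, 0.991], [0.004, 0.992, 0.129], [-1.0, 0.006, -0.015]] -0.0001498880202569561
red 17876.5 [416.  -94.6] [100.5 115.1] 7.2 rack [-105.7  112.5]
outer 4540.5 [244. 233.] [ 536.2 -198.2] [62.9 98.5] mincirc [ 535.8 -194.8] 46.5
hole 1740.0 [245. 232.] [ 535.4 -194.8] [47.5 47.6] mincirc [ 535.6 -194.9] 24.5
cream 271.0 [641.4 -35.5] [ 92.2 185.5] 15.7 rack xy mm [125.3 142.9]
5.6167 [ 0.495  -0.1645  0.1668] [-0.016 -0.129  0.991] [-0.52329194  0.62374942  0.45004994]
```

View pics/w2.png

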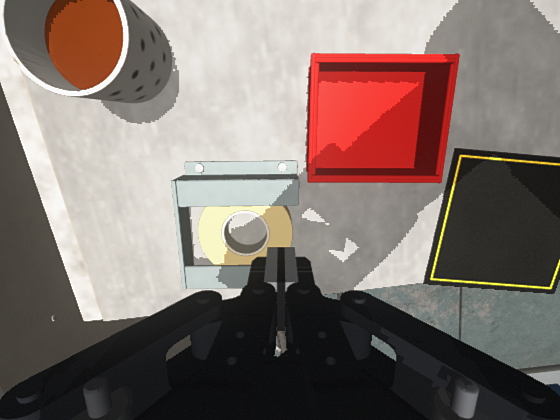

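The tote is at rack (-106, 113) mm and clear. The hole is at (0.5355, -0.1948). I'll move above it.

>>> play_rows(
  travel=[
    [2,-1.5,-2],
    [2,-1.5,-3],
    [0,0,-3],
    [0,0,-2],
    [0,0,0],
    [0,0,0],
  ],
  rotation=[
    [-0.004,-0.015,0],
    [0,0,0],
    [0,0,0],
    [0,0,0],
    [0,0,0],
    [0,0,0],
  ],
  claw=[0,0,0,0,0,0],
)

```text
time_s: 6.12
position: [0.5324, -0.1917, 0.0647]
tool_rot: [[-0.002, -0.131, 0.991], [0.001, 0.991, 0.131], [-1.0, 0.001, -0.002]]
ft_force: [-0.5, 0.0, 1.1]
grip_width: 0.0002
```

```bash
python3 wl.py w3; python3 - <<'E'
from h import *
im=env.get_image("scene");cv2.imwrite("pics/s3.png",cv2.resize(im[120:260,150:330,::-1],None,fx=4,fy=4))
E
```

```text
6.1167 [ 0.5324 -0.1917  0.0647] [[-0.002, -0.131, 0.991], [0.001, 0.991, 0.131], [-1.0, 0.001, -0.002]] 0.0002232810049687171
red 28419.0 [ 434.1 -111.8] [68.8 96.6] 7.5 rack [-89.9  93.2]
outer 6428.5 [276. 232.] [ 537.4 -194.7] [64.4 93.9] mincirc [ 535.7 -194.8] 46.3
```

View pics/w3.png

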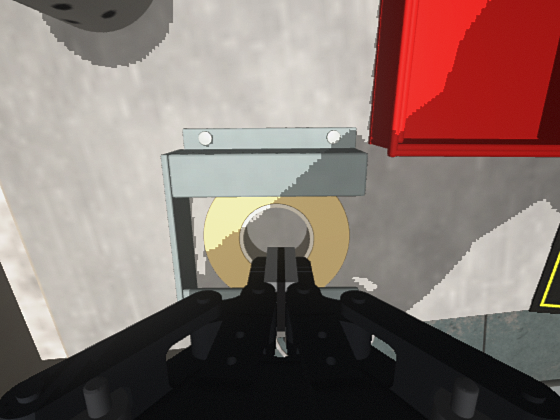

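View pics/s3.png

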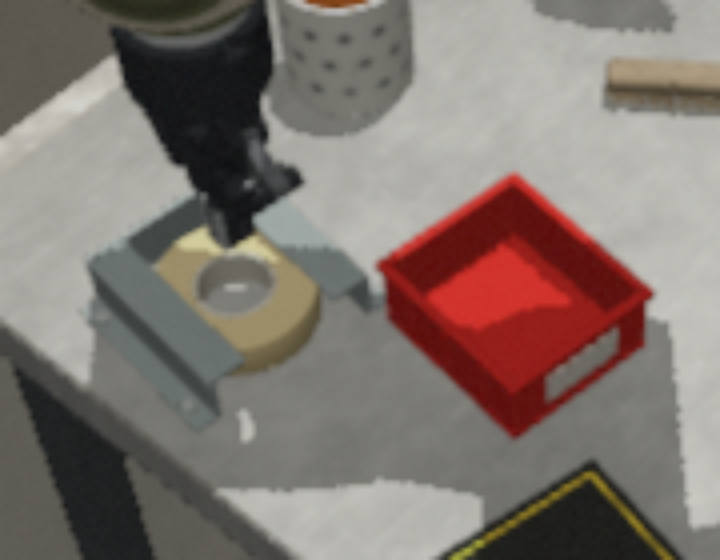

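Both views show the fingers above the hole. I'll correct by 3 mm and descend in steps.

>>> play_rows(
  travel=[
    [0.3,-0.3,0],
    [0,0,-1.5],
    [0,0,-1.2],
    [0,0,0],
    [0,0,0],
  ],
  rotation=[
    [0,0,0],
    [0,0,0],
    [0,0,0],
    [0,0,0],
    [0,0,0],
  ],
  claw=[0,0,0,0,0],
)

```text
time_s: 6.63
position: [0.5391, -0.1967, 0.0459]
tool_rot: [[0.011, -0.132, 0.991], [-0.007, 0.991, 0.132], [-1.0, -0.008, 0.01]]
ft_force: [-0.2, 0.5, -0.2]
grip_width: -0.0
```

>>> play_rows(
  travel=[
    [-0.4,0.2,-0.8],
    [0,0,-0.8],
    [-0.1,0,-0.8],
    [-0.1,0,-0.8],
    [0,0,-0.5],
    [0,0,0],
  ],
  rotation=[
    [0.007,0.011,0],
    [0,0,0],
    [0,0,0],
    [0,0,0],
    [0,0,0],
    [0,0,0],
  ],
  claw=[0,0,0,0,0,0],
)

```text
time_s: 7.13
position: [0.5335, -0.1952, 0.0085]
tool_rot: [[0.003, -0.132, 0.991], [-0.002, 0.991, 0.132], [-1.0, -0.002, 0.003]]
ft_force: [0.6, -0.7, 0.2]
grip_width: 0.0002
```

The fingers are in the hole at z 8.5 mm without contact. I'll tow out along the lane.

>>> play_rows(
  travel=[
    [-0.12,1,0],
    [-0.19,1.5,0],
    [-0.19,1.5,0],
    [-0.19,1.5,0],
    [-0.19,1.5,0],
    [-0.19,1.5,0],
  ],
  rotation=[
    [0,0,0],
    [0,0,0],
    [0,0,0],
    [0,0,0],
    [0,0,0],
    [0,0,0],
  ],
  claw=[0,0,0,0,0,0],
)

```text
time_s: 7.63
position: [0.5216, -0.1038, 0.0088]
tool_rot: [[0.004, -0.13, 0.992], [-0.003, 0.992, 0.13], [-1.0, -0.003, 0.004]]
ft_force: [-1.6, 0.2, -0.2]
grip_width: -0.0002
```

>>> play_rows(
  travel=[
    [-0.19,1.7,0],
    [-0.19,1.7,0],
    [-0.19,1.7,0],
    [-0.19,1.7,0],
    [-0.19,1.7,0],
    [-0.19,1.7,0],
    [-0.19,1.7,0],
    [-0.19,1.7,0],
    [-0.19,1.5,0],
    [-0.15,1.2,0],
    [-0.1,0.8,0],
    [0,0,0],
  ],
  rotation=[
    [0,0,0],
    [0,0,0],
    [0,0,0],
    [0,0,0],
    [0,0,0],
    [0,0,0],
    [0,0,0],
    [0,0,0],
    [0,0,0],
    [0,0,0],
    [0,0,0],
    [0,0,0],
  ],
  claw=[0,0,0,0,0,0,0,0,0,0,0,0],
)

```text
time_s: 8.63
position: [0.4914, 0.0954, 0.0131]
tool_rot: [[0.006, -0.144, 0.989], [-0.002, 0.99, 0.144], [-1.0, -0.002, 0.005]]
ft_force: [-0.3, 0.2, 0.3]
grip_width: 0.0
```

```bash
python3 wl.py w4;python3 - <<'E'
from h import *
im=env.get_image("scene");cv2.imwrite("pics/s4.png",cv2.resize(im[120:345,150:420,::-1],None,fx=2.6,fy=2.6))
E
```

```text
8.6333 [0.4914 0.0954 0.0131] [[0.006, -0.144, 0.989], [-0.002, 0.99, 0.144], [-1.0, -0.002, 0.005]] 3.521262674482676e-05
red 2194.5 [ 4.231e+02 -1.000e-01] [ 9.9 47.2] 83.8 rack [-86.8 205.4]
outer 11891.5 [243. 240.] [480.8  84.6] [68.2 86.6] mincirc [490.2  86.5] 46.3
outer 372.0 [157. 134.] [430.   12.2] [20.9 24.9] mincirc [439.  41.] 24.0
```

View pics/w4.png

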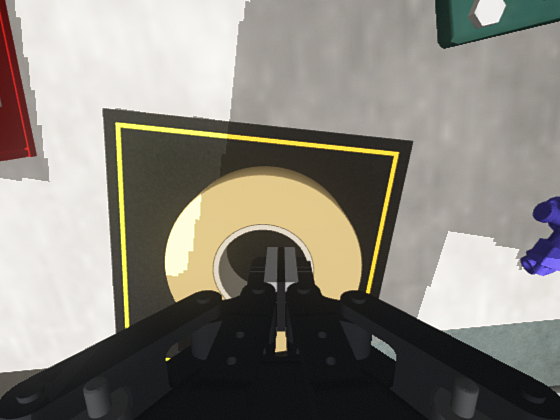

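View pics/s4.png

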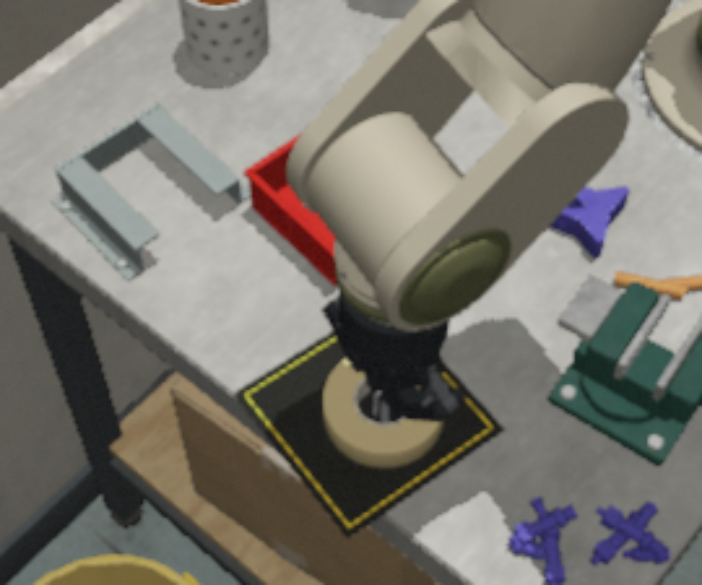

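The tape is lying flat on the mat, about 13 mm off centre. I'll nudge it toward the middle from inside the hole, then lift straight out.

>>> play_rows(
  travel=[
    [0.4,-0.5,0],
    [0.4,-0.5,-0.1],
    [0.4,-0.5,0],
    [0.3,-0.4,0],
    [0,0,0],
    [-0.4,0.5,0],
    [0,0,0],
    [0,0,2],
    [0,0,4],
    [0,0,4],
    [0,0,4],
    [0,0,2],
  ],
  rotation=[
    [0,0,0],
    [0,0,0],
    [0,0,0],
    [0,0,0],
    [0,0,0],
    [0,0,0],
    [0,0,0],
    [0,0,0],
    [0,0,0],
    [0,0,0],
    [0,0,0],
    [0,0,0],
  ],
  claw=[0,0,0,0,0,0,0,0,0,0,0,0],
)

```text
time_s: 9.73
position: [0.4996, 0.0758, 0.1731]
tool_rot: [[-0.008, -0.138, 0.99], [-0.001, 0.99, 0.138], [-1.0, 0.0, -0.008]]
ft_force: [0.8, -0.1, 0.6]
grip_width: 0.0001
```

```bash
python3 wl.py w5
```

```text
9.7333 [0.4996 0.0758 0.1731] [[-0.008, -0.138, 0.99], [-0.001, 0.99, 0.138], [-1.0, 0.0, -0.008]] 0.00013589710859162132
red 19652.0 [414.9 -87.3] [100.3 127.3] 7.2 rack [-105.9  119.9]
outer 562.5 [223. 258.] [574.2  25. ] [15.7 63.8] mincirc [569.8  24. ] 32.3
outer 5827.0 [272. 191.] [500.6  75.1] [87.2 92.9] mincirc [500.4  73. ] 46.7
hole 1816.0 [278. 196.] [500.9  73. ] [47.2 47.6] mincirc [501.6  72.7] 24.9
outer 225.5 [232. 145.] [433.9  11. ] [40.5 46.8] mincirc [475.6  40.9] 51.3
```

View pics/w5.png

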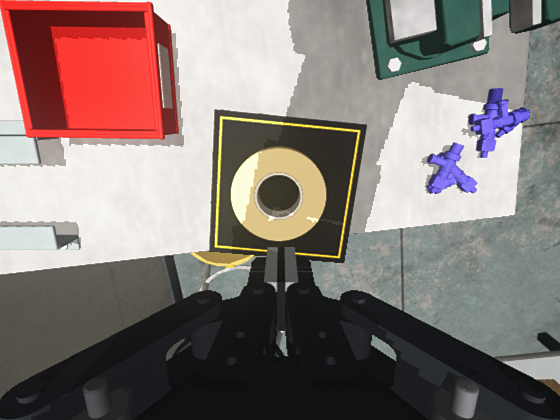

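The tape centre is (0.501, 0.073), about 6 mm from the mat's centre. Now back to the tote at (0.416, -0.095).

>>> play_rows(
  travel=[
    [-1.8,-3.6,0],
    [-1.8,-3.6,0],
    [-1.8,-3.6,-1],
    [-1.6,-3.2,-2],
    [-0.8,-1.6,-2],
    [0,0,-1],
    [0,0,0],
  ],
  rotation=[
    [0,-0.008,-0.012],
    [0,0,0],
    [0,0,0],
    [0,0,0],
    [0,0,0],
    [0,0,0],
    [0,0,0],
  ],
  claw=[5.5,5.5,5.5,5.5,5.5,5.5,5.5],
)

```text
time_s: 10.37
position: [0.4186, -0.0829, 0.1162]
tool_rot: [[0.016, -0.133, 0.991], [-0.004, 0.991, 0.133], [-1.0, -0.006, 0.015]]
ft_force: [-0.5, -0.5, -0.3]
grip_width: 0.0544
```

>>> play_rows(
  travel=[
    [-0.2,-1.1,-0.5],
    [0,0,-3],
    [0,0,-3],
    [0,0,0],
    [0,0,0],
  ],
  rotation=[
    [0.004,0.016,-0.007],
    [0,0,0],
    [0,0,0],
    [0,0,0],
    [0,0,0],
  ],
  claw=[5.5,5.5,5.5,5.5,5.5],
)

```text
time_s: 10.78
position: [0.4179, -0.0932, 0.0514]
tool_rot: [[0.002, -0.128, 0.992], [-0.002, 0.992, 0.128], [-1.0, -0.002, 0.002]]
ft_force: [0.5, 1.0, 0.6]
grip_width: 0.0548
```

Aligned. I'll go down inside, shift 5 mm outward against the +y wall, then push.

>>> play_rows(
  travel=[
    [0,0,-2],
    [0,0,-1.6],
    [0,0,0],
    [-0.05,0.5,0],
    [-0.05,0.5,0],
    [-0.05,0.4,0],
    [0,0,0],
  ],
  rotation=[
    [0,0,0],
    [0,0,0],
    [0,0,0],
    [0,0,0],
    [0,0,0],
    [0,0,0],
    [0,0,0],
  ],
  claw=[5.5,5.5,5.5,5.5,5.5,5.5,5.5],
)

```text
time_s: 11.37
position: [0.4212, -0.078, 0.0236]
tool_rot: [[0.014, -0.132, 0.991], [-0.008, 0.991, 0.132], [-1.0, -0.01, 0.013]]
ft_force: [-0.3, -0.1, 0.0]
grip_width: 0.0554
```

>>> play_rows(
  travel=[
    [0,-0.5,-0.8],
    [0,0,0],
    [1,0.13,0],
    [1,0.13,0],
    [1,0.13,0],
    [1,0.13,0],
    [1,0.13,0],
    [1,0.13,0],
  ],
  rotation=[
    [0.007,0.013,-0.006],
    [0,0,0],
    [0,0,0],
    [0,0,0],
    [0,0,0],
    [0,0,0],
    [0,0,0],
    [0,0,0],
  ],
  claw=[5.5,5.5,5.5,5.5,5.5,5.5,5.5,5.5],
)

```text
time_s: 12.03
position: [0.4816, -0.075, 0.0157]
tool_rot: [[-0.007, -0.124, 0.992], [0.002, 0.992, 0.124], [-1.0, 0.002, -0.006]]
ft_force: [-2.4, -0.6, 2.6]
grip_width: 0.0554
```

>>> play_rows(
  travel=[
    [1,0.08,0],
    [1,0.08,0],
    [1,0.08,0.05],
    [1,0.08,0.05],
    [0.7,0.08,0.05],
    [0.3,0,0],
    [0,0,0],
  ],
  rotation=[
    [0,-0.005,0],
    [0,0,0],
    [0,0,0],
    [0,0,0],
    [0,0,0],
    [0,0,0],
    [0,0,0],
  ],
  claw=[5.5,5.5,5.5,5.5,5.5,5.5,5.5],
)

```text
time_s: 12.62
position: [0.5335, -0.0701, 0.0154]
tool_rot: [[-0.012, -0.124, 0.992], [0.005, 0.992, 0.124], [-1.0, 0.006, -0.011]]
ft_force: [-1.0, -0.7, -0.0]
grip_width: 0.055
```

```bash
python3 wl.py w6; python3 look.py t6
```

```text
12.6167 [ 0.5335 -0.0701  0.0154] [[-0.012, -0.124, 0.992], [0.005, 0.992, 0.124], [-1.0, 0.006, -0.011]] 0.05502342156129851
red 70697.5 [500.9 -78.6] [100.2 114.2] 7.0 rack [-19.5 117.8]
outer 5269.5 [533. 267.] [508.2  45.6] [32.6 77.6] mincirc [506.   58.2] 42.7
red 74.5 [ 478.3 -130.2] [18.6 48.5] 75.6 rack xy mm [-48.4  69.4]
cream 164.0 [536.3  65.1] [61.3 24.4] 70.2 rack xy mm [ 33.6 255.9]
cream 129.5 [636.6  16.7] [ 30.  130.9] 58.5 rack xy mm [127.  195.3]
12.7167 [ 0.5331 -0.0701  0.0155] [-0.011 -0.124  0.992] [-0.74141521 -1.41589436  1.14420548]
```

View pics/w6.png

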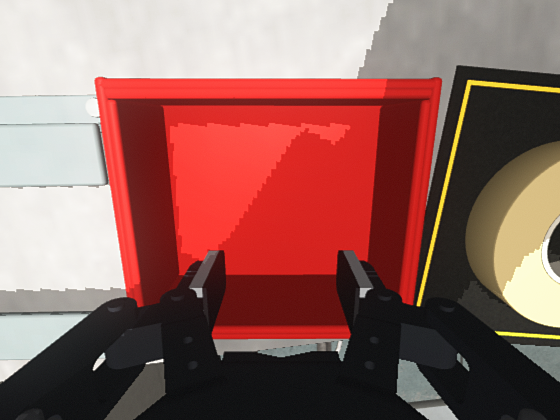

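View pics/t6.png

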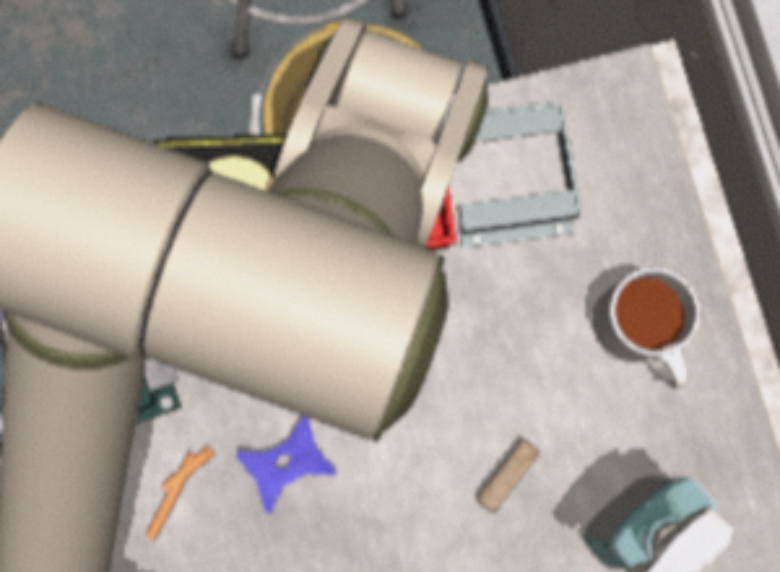

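The tote is at rack (-19.5, 118) mm and square, so another 20 mm of push is needed.

>>> play_rows(
  travel=[
    [0.6,0.07,0],
    [0.6,0.07,0],
    [0.5,0.06,0],
    [0.1,0,0],
    [0,0,0],
    [0,0,0],
  ],
  rotation=[
    [0,0,0],
    [0,0,0],
    [0,0,0],
    [0,0,0],
    [0,0,0],
    [0,0,0],
  ],
  claw=[5.5,5.5,5.5,5.5,5.5,5.5],
)

```text
time_s: 13.22
position: [0.5512, -0.0679, 0.0154]
tool_rot: [[-0.015, -0.124, 0.992], [0.005, 0.992, 0.124], [-1.0, 0.007, -0.014]]
ft_force: [-1.5, -0.1, 1.5]
grip_width: 0.0551
```

```bash
python3 wl.py w7
```

```text
13.2167 [ 0.5512 -0.0679  0.0154] [[-0.015, -0.124, 0.992], [0.005, 0.992, 0.124], [-1.0, 0.007, -0.014]] 0.05506626187006759
red 70627.5 [518.7 -76.5] [100.3 114.3] 7.0 rack [ -1.6 117.6]
outer 375.0 [551. 273.] [538.3  62.8] [ 9.3 18.2] mincirc [536.4  65. ] 10.1
outer 4915.0 [534. 217.] [507.5  42.2] [25.9 83. ] mincirc [507.5  53.9] 41.1
```

The tote is at (-1.6, 117.6) mm and square. I'll back off, lift and check.

>>> play_rows(
  travel=[
    [-0.8,-0.1,0],
    [-0.5,-0.3,0],
    [0,0,2],
    [0,0,4],
    [0,0,4],
    [0,0,4],
    [-2,0,3],
    [-3,0,1],
    [-3,0,0],
    [0,0,0],
    [0,0,0],
  ],
  rotation=[
    [0,0,0],
    [0,0,0],
    [0,0,0],
    [0,0,0],
    [0,0,0],
    [0,0,0],
    [0,0,0],
    [0,0,0],
    [0,0,0],
    [0,0,0],
    [0,0,0],
  ],
  claw=[5.5,5.5,5.5,5.5,5.5,5.5,5.5,5.5,5.5,5.5,5.5],
)

```text
time_s: 14.18
position: [0.4493, -0.0733, 0.2033]
tool_rot: [[-0.008, -0.122, 0.993], [0.003, 0.993, 0.122], [-1.0, 0.004, -0.008]]
ft_force: [-0.4, -0.0, -0.6]
grip_width: 0.0549
```

```bash
python3 wl.py w8; python3 - <<'E'
from h import *
im=env.get_image("scene");cv2.imwrite("pics/s8.png",im[:,:,::-1]);c=env.camera_info("scene")
for q in comps(masks(im)["violet"],60)[:3]:
    W=(ray(c,q[:,0,:],.012)[:,:2]*1000).astype(np.float32);print(np.round(cv2.minAreaRect(W)[0],1))
E
```

```text
14.1833 [ 0.4493 -0.0733  0.2033] [[-0.008, -0.122, 0.993], [0.003, 0.993, 0.122], [-1.0, 0.004, -0.008]] 0.054948409707566856
red 9295.5 [513.7 -77.5] [109.2 114.1] 6.9 rack [ -6.7 117.3]
outer 4749.5 [405. 247.] [500.1  73.6] [89.8 92.4] mincirc [500.1  72.8] 47.0
hole 1347.0 [404. 248.] [500.8  72.9] [48.3 48.7] mincirc [501.   72.7] 24.9
[250.3  20. ]
[461.4 239.9]
[406.1 269.5]
```

View pics/w8.png

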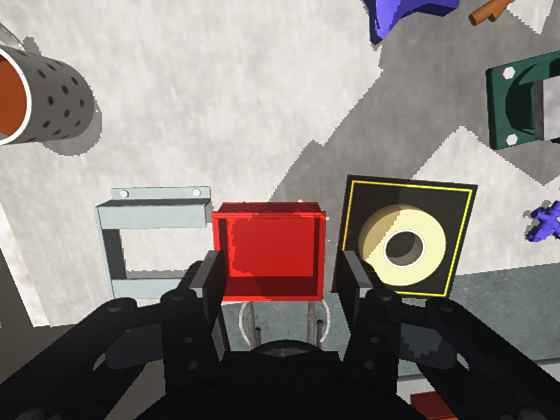

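View pics/s8.png

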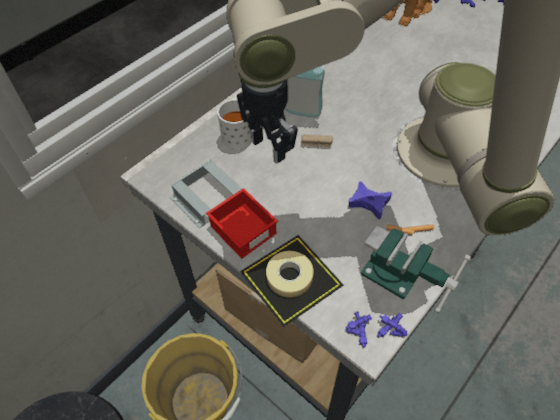

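The tape is centred on the mat, the tote sits square across the rack, the fittings read the same and the gripper is clear. Handing in.

```bash
python3 -c "
from rig import env
print(env.close_job())"
```

```text
the job is handed in; nothing more can be done
None
```

I slid the tote 106 mm aside by pushing its wall from the inside. Then I towed the tape roll out through its hole, nudged it to the middle of the mat, and pushed the tote back across the rack's open end. The job was handed in with about 14 s on the robot's clock; `close_job` gave no verdict.

My last checks:
- **Tape:** it lies flat at (0.501, 0.073), about 6 mm from the mat's centre.
- **Tote:** it is about 2 mm off the lane's middle line, 117.5 mm out and square within about 0.3°. A final oblique view read -6.7 mm off the line. I put that down to the tote's outer wall being visible in that picture, and either value is within the limit.
- **Bystanders:** the fittings measured the same as at the start. I judged the mug unmoved by eye only and did not measure it.
- **Gripper:** it was raised clear, touching nothing.

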